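# Load the long cell and shut the spectrophotometer's cell drawer

### The job

The spectrophotometer's cell drawer stands open with the reference cell clipped in its rear lane. Pick up the matching long cell from the bench (not the short one), lay it with its neck up in the empty front lane, setting it down rather than dropping it, then push the drawer fully home, without slamming it, until its catch has drawn it in and holds it. Leave the other things on the bench where they are.

Things in the scene. Friction and masses are not known exactly. Their poses are not given: they have to be found in the camera images.
- spectro: Fixed cream instrument, 450 x 380 mm. Origin: on the bench under the middle of its bay's front edge; x points into it (the way the drawer goes home), y left, z up. Bay: low deck 280 mm wide (y +-140), 215 mm deep, top 74 mm above the bench; a 190 mm high housing stands behind it and a console with sloped screen at its right (y -142 to -312 mm, 85 mm high at the front, rising to 205).
- cell_drawer (a joint): Drawer opening in m along spectro's x: 0 = fully home against a rigid stop, 0.18 = fully out. Drawer 1.1 kg, friction about 1.2 N plus damping of 12 N s/m. A spring roller catch works on the last stretch: from about 21 to 8 mm open it pushes the drawer back out (8 to 10 N of push overcome it); from about 6 mm on it draws the drawer in to the stop and holds it there with about 6 N.
- drawer_handle (a point): Middle of the drawer's handle: a steel bar of 12 mm diameter, 110 mm long along y, its centre 50 mm above the bench and 35 mm in front of the drawer's cream face, on two stems 90 mm apart. The face is 236 mm wide, from 4 to 66 mm above the bench, and ends 14 mm in front of the bay when home. Push on the bar or on the face. Axes as spectro's.
- front_lane (a point): Seat of the long cell, 89 mm behind the face's outer side: middle of the lane at the height of its rest pads (12 mm above the bench, 4 mm above the tray floor); a seated cell's origin is here, either way round. The lane runs along y (axes as spectro's). Only the end frames are held, by saddles 36 to 58 mm either side of the middle; between these the tray is clear for fingers under the tube.
- lane_stop (a point): Top inner edge of the front lane's left (+y) end stop, 26 mm above the bench; the right one stands opposite, 58 mm beyond the lane's middle. Each saddle has two upright aluminium cheeks, 41 mm apart, with flared tops 37 mm above the bench. The rear lane, 85 mm further in, is alike; a reference cell like the long cell is clipped in it. The tray's side walls (y +-107 mm) are 30 mm high.
- sample_cell: Clear glass tube of 26 mm diameter lying between two square white end frames (34 x 34 mm, 12 mm thick), 104 mm long over all; a stoppered neck, 15 mm wide, stands up at its middle (top 45 mm above the underside). Empty, about 130 g. Origin: centre of the underside, tube axis 17 mm above it; y along the tube, z up. It starts on the bench, to the left or the right of the drawer.
- short_cell: Clear glass tube of 26 mm diameter lying between two square white end frames (34 x 34 mm, 12 mm thick), 64 mm long over all; a stoppered neck, 15 mm wide, stands up at its middle (top 45 mm above the underside). Empty, about 80 g. Origin: centre of the underside, tube axis 17 mm above it; y along the tube, z up. A bystander, on the bench on the other side from the long cell.
- reagent_bottle: Bystander: white plastic bottle with black cap, 72 mm diameter, 165 mm high. Origin: centre of the underside, z up.
- sample_jar: Bystander: amber glass jar with white cap, 48 mm diameter, 75 mm high. Origin: centre of the underside, z up.
- beaker: Bystander: glass beaker, 68 mm diameter, 90 mm high. Origin: centre of the underside, z up.
- spatula: Bystander: steel spatula, 170 mm long, lying on the bench along its own x. Origin: its middle, underside.
Not all that is in view belongs to the job. What is shaped like the sample_cell but red or turquoise is not meant.

How it is judged:
By the outcome, as a careful person would: the job done as asked, in the order asked, and still so for the second after the job is handed in, with the robot touching nothing.
It also fails if it takes over 61 s, if anything falls off the work surface, if the arm or the gripper's body presses on something with over 40 N, if the wrist force passes 120 N, or if a joint passes its speed limit or range.

### The arm

A 7-joint arm with a two-finger parallel gripper is mounted at the origin on the work surface. World frame = base frame: x ahead of the robot, y to its left, z up, the work surface at z = 0. Lengths are in m, angles in rad, forces in N, time in s.
With the tool pointing down it reaches from about 0.425 to 0.925 m from the base axis. Payload 6.8 kg.
Tool frame: the origin (TCP) lies at the very end of the fingers, on their centre line; the grasp point (between the pads) lies 19 mm behind it; z points along the fingers, y is the line along which they close (so a half turn about z gives the same grasp; the last joint's range is limited). The gripper opens to 85 mm and grips with 20 to 120 N. Pads are 22 mm wide; open, the fingers measure 114 mm over their backs; the gripper's body (76 mm by 85 mm) begins 54 mm behind the grasp point. The pads swing forward as they close: fully open they stand 13 mm farther back than shut.
Start: joints at [-1.311, 0.477, 0.022, 1.555, -0.011, 1.109, -0.083], TCP at [0.243, 0.63, 0.231] pointing down, gripper open.
Joint ranges: [-2.96, 2.96], [-0.34, 2.1], [-1.41, 1.46], [0.24, 2.44], [-1.37, 4.51], [0.17, 1.92], [-2.96, 2.96]. Speed limits (rad/s): [2.39, 2.39, 3.14, 3.14, 3.14, 3.14, 3.14].

### API

Orientations are given as a unit quaternion [w, x, y, z].
In Python, from station import bot gives the robot as it stands.
- The arm moves only by the tool jog_arm, never from a script. Its argument "motion" is a list of rows, each a list of 7 numbers: the turn, a rotation vector about the tool's x, y, z in rad, then the shift along the tool's x, y, z in mm, then the finger opening in mm, from 0 to 85.4. A call has 1 to 10 rows; each row is the pose to reach, as a shift and turn from the pose commanded when the call began, along the tool's axes at that moment; what a row does not reach only later rows make up. A row lasts 1/8 s, in which the tool goes at most 62.5 mm and 10.7 degrees, less where a joint would pass 70% of its speed; a pose out of reach is approached as far as the arm can. A call with a gripper value outside its range is refused whole. The fingers move at their own pace and stop on an object; "grip_force" is the grip in N (left out, the last holds). Time passes only in rows, so rows that repeat a pose let the fingers close. It gives the time, the measured TCP pose, the force, the opening and the grip force at its end, in the units of the state.
- bot.get_obs(): the state, without advancing time (a new reading comes with each control period).
- bot.read_camera(name): name is "side" or "top"; returns a dict with "pixels" (420x560x3 uint8, red, green, blue), "camera_matrix" (3x3 intrinsics, pixels), "T" (4x4, takes a point from camera to world coordinates). Camera axes: x right, y down, z forward; pixel columns grow to the right and rows downward; lengths in m; the calibration is good to about 2 mm. A picture is of the moment at which its call begins. There is no depth.
- bot.hand_in(): hands the job in; it is judged then, once.
Trained networks look in a picture, given as the dict that the camera call returned (one of the last four; its "shot" number tells which), for a name from the list of things; names that differ only in an ending like _2 or _b are one class to them, and where a whole thing is asked for, a point or a joint stands for the part that bears it (a point fixed in the world has none). Each returns a list of dicts, best first, with "score" (0 to 1); they miss things now and then, are a little off and sometimes report something else, mostly with a low value. They report only what shows in the picture. A call takes as long as a camera call. They do not tell look-alikes from the thing itself.
- bot.spot_in(thing, picture): "xy" ([column, row] in pixels, amid what is visible of it).
- bot.tip_of(thing, picture): "xy" ([column, row] in pixels: a listed point, or the origin of a listed thing).
The state is a dict: "t": time; "q": joint angles; "joint_vel": joint speeds; "joint_torque": joint torques, N m; "eef_pos": TCP position; "tool_rot": TCP orientation; "contact_force": force on the tool from outside, world axes, zero at the start; "torque": the same for the moment, N m; "gripper_width": opening from 0.0 (shut) to 1.0 (fully open); "grasp_force": force on a finger pad.
Only numpy, scipy, OpenCV 4.12 (cv2) and the standard library are available. Lean on these libraries where they do the work, as an engineer would, in place of code of your own. Each camera call takes 0.05 s, during which the arm holds its last target. There are 200 camera calls.

## Working session

There is one attempt and no reset: what is moved stays moved. The work goes in short steps, Python scripts to look and compute and a tool call to move; the robot and the scene stay as the last step left them, time stands still between calls to the robot, and variables do not carry over. Pictures are saved under pics/ and viewed, at most 10 in all, crops included, and the job is handed in when it is done.

Besides the shell and the picture viewer there is one more tool, called after "Call:" as a command line: name --pt "numbers of a row" for each row, then --argument value for the rest. jog_arm: Moves the arm, as the interface text tells. Its arguments: {"type":"object","properties":{"motion":{"type":"array"},"grip_force":{"type":"number"}},"required":["motion"]}

```bash
mkdir -p pics; ls; cat > h.py <<'E'
import numpy as np,cv2
from station import bot
def shots(tag=None):
    r={}
    for n in("side","top"):
        p=bot.read_camera(n); r[n]=p
        if tag: cv2.imwrite(f"pics/{tag}_{n}.png",np.ascontiguousarray(p["pixels"][:,:,::-1]))
    return r
def ray(p,xy):
    K=np.array(p["camera_matrix"]);T=np.array(p["T"])
    d=T[:3,:3]@np.linalg.solve(K,[xy[0],xy[1],1.]);return T[:3,3],d/np.linalg.norm(d)
def tri(obs):
    A=np.zeros((3,3));b=np.zeros(3);R=[ray(*o) for o in obs]
    for o,d in R:
        M=np.eye(3)-np.outer(d,d);A+=M;b+=M@o
    x=np.linalg.solve(A,b);return x,[float(np.linalg.norm((np.eye(3)-np.outer(d,d))@(x-o))) for o,d in R]
def atz(p,xy,z):
    o,d=ray(p,xy);return o+d*(z-o[2])/d[2]
def proj(p,X):
    T=np.array(p["T"]);c=T[:3,:3].T@(np.asarray(X)-T[:3,3]);c=np.array(p["camera_matrix"])@c;return c[:2]/c[2]
E
python3 - <<'E'
from h import *
np.set_printoptions(precision=3,suppress=True)
S=shots("a")
for n,p in S.items():
    print(n,np.array(p["T"]).round(3).tolist(),np.array(p["camera_matrix"]).round(0).tolist())
    for t in["sample_cell","short_cell","front_lane","lane_stop","drawer_handle","spectro","reagent_bottle","sample_jar","beaker","spatula"]:
        print(t,[(np.round(d["xy"],1).tolist(),round(d["score"],2),atz(p,d["xy"],{"front_lane":.012,"lane_stop":.026,"drawer_handle":.05}.get(t,0)).round(3).tolist()) for d in bot.tip_of(t,p)[:4]])
o=bot.get_obs();print(o)
E
```

```text
pics
side [[0.712, -0.504, 0.49, -0.048], [-0.702, -0.522, 0.483, -0.547], [0.012, -0.688, -0.726, 0.945], [0.0, 0.0, 0.0, 1.0]] [[419.0, 0.0, 282.0], [0.0, 419.0, 210.0], [0.0, 0.0, 1.0]]
sample_cell [([162.8, 147.3], 0.7, [0.499, 0.6, 0.0]), ([160.9, 185.9], 0.69, [0.381, 0.433, 0.0]), ([124.7, 209.0], 0.68, [0.242, 0.422, 0.0]), ([208.3, 191.6], 0.67, [0.476, 0.305, 0.0])]
short_cell [([347.2, 325.8], 0.85, [0.429, -0.311, 0.0])]
front_lane [([293.0, 224.7], 0.87, [0.563, 0.008, 0.012])]
lane_stop [([280.0, 210.1], 0.9, [0.568, 0.068, 0.026])]
drawer_handle [([268.9, 241.9], 0.83, [0.445, -0.013, 0.05]), ([293.3, 221.8], 0.31, [0.547, -0.008, 0.05])]
spectro [([310.7, 209.3], 0.88, [0.656, 0.021, 0.0]), ([348.8, 325.9], 0.51, [0.432, -0.314, 0.0])]
reagent_bottle [([200.3, 151.1], 0.87, [0.583, 0.49, -0.0]), ([266.9, 243.4], 0.37, [0.465, 0.017, 0.0])]
sample_jar [([257.3, 163.2], 0.71, [0.685, 0.3, 0.0])]
beaker [([425.4, 366.9], 0.58, [0.478, -0.502, 0.0])]
spatula [([172.8, 229.2], 0.68, [0.301, 0.25, 0.0])]
top [[-0.006, -0.985, 0.174, 0.261], [-1.0, 0.009, 0.012, 0.016], [-0.
[... 743 characters left out ...]
 0.316, 0.0]), ([264.0, 192.8], 0.63, [0.565, 0.083, 0.0])]
beaker [([461.9, 220.9], 0.66, [0.474, -0.504, 0.0]), ([281.6, 161.4], 0.19, [0.662, 0.029, 0.0])]
spatula [([210.5, 278.4], 0.7, [0.31, 0.24, 0.0])]
{'t': 1.1, 'q': array([-1.311,  0.477,  0.022,  1.555, -0.012,  1.109, -0.083]), 'joint_vel': array([-0.001, -0.   , -0.001, -0.   , -0.001,  0.002,  0.001]), 'joint_torque': array([  0.   , -59.634,   1.607, -28.154,   0.013,   0.002,  -0.   ]), 'eef_pos': array([0.243, 0.63 , 0.231]), 'tool_rot': array([-0.   ,  0.183,  0.983,  0.   ]), 'contact_force': array([-0.918,  0.274,  0.238]), 'torque': array([-0.021, -0.039, -0.054]), 'grasp_force': 0.0, 'gripper_width': 1.0042061032176006}
```

```bash
python3 - <<'E'
import cv2,numpy as np
t=cv2.imread("pics/a_top.png");s=cv2.imread("pics/a_side.png")
cv2.imwrite("pics/a_crop.png",np.vstack([cv2.resize(t[180:330,70:270],(800,600))[:, :]])) 
E
```

```text
(no output)
```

View pics/a_top.png

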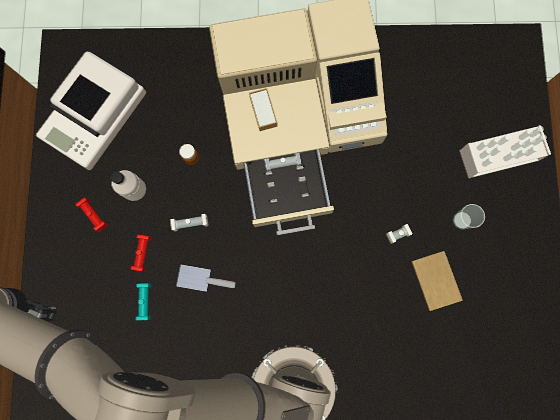

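View pics/a_crop.png

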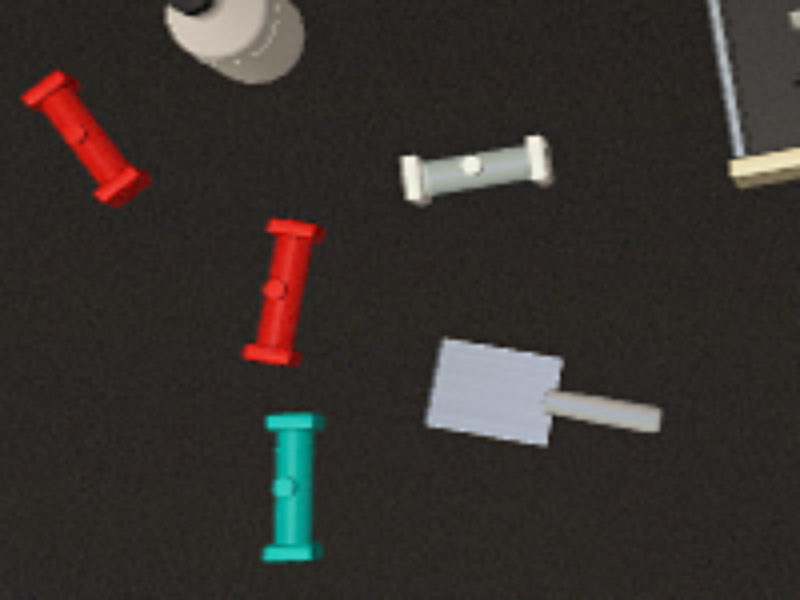

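View pics/a_side.png

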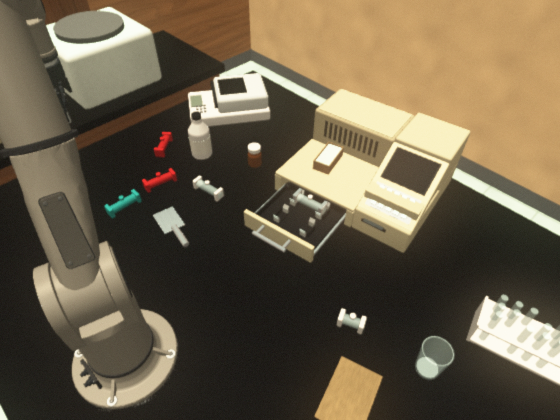

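Candidates in the top view: red (90,214) and (140,253), turquoise (143,302), short clear cell (400,234), long clear cell (189,222). The choice is (189,222): clear, white end frames and long. The crop confirms it. The empty front lane shows at about (289,190), with the reference cell in the rear lane at (283,160).

```bash
python3 - <<'E'
import cv2,numpy as np
t=cv2.imread("pics/a_top.png");s=cv2.imread("pics/a_side.png")
def c(i,x,y,w,h,f): return cv2.resize(i[y:y+h,x:x+w],None,fx=f,fy=f,interpolation=cv2.INTER_CUBIC)
a=c(t,235,140,110,100,6) # 660x600
cv2.imwrite("pics/b_top.png",a)
cv2.imwrite("pics/b_side.png",c(s,240,175,125,95,6))
# cell blobs
for n,i,(x,y,w,h) in(("top",t,(160,205,60,35)),("side",s,(185,172,45,33))):
    g=i[y:y+h,x:x+w].min(2); m=(g>95).astype(np.uint8)
    k,l,st,ce=cv2.connectedComponentsWithStats(m); j=1+st[1:,4].argmax()
    pts=np.argwhere(l==j)[:,::-1].astype(np.float32)+[x,y]
    print(n,st[j],cv2.minAreaRect(pts.astype(np.float32)))
    hi=(i[y:y+h,x:x+w].min(2)>185).astype(np.uint8)
    k,l,st,ce=cv2.connectedComponentsWithStats(hi)
    print([(st[q,4],(ce[q]+[x,y]).round(1).tolist()) for q in range(1,k) if st[q,4]>5])
E
```

```text
top [ 10   9  38  17 344] ((188.57861328125, 221.9873504638672), (11.815045356750488, 37.005611419677734), 80.83765411376953)
[(np.int32(39), [203.6, 219.0]), (np.int32(37), [172.5, 223.9]), (np.int32(20), [187.2, 220.8])]
side [  8   3  30  26 311] ((207.5, 187.0), (33.10653305053711, 13.735689163208008), 30.5792236328125)
[(np.int32(45), [198.1, 180.2]), (np.int32(10), [206.5, 181.8]), (np.int32(25), [217.5, 190.6])]
```

View pics/b_top.png

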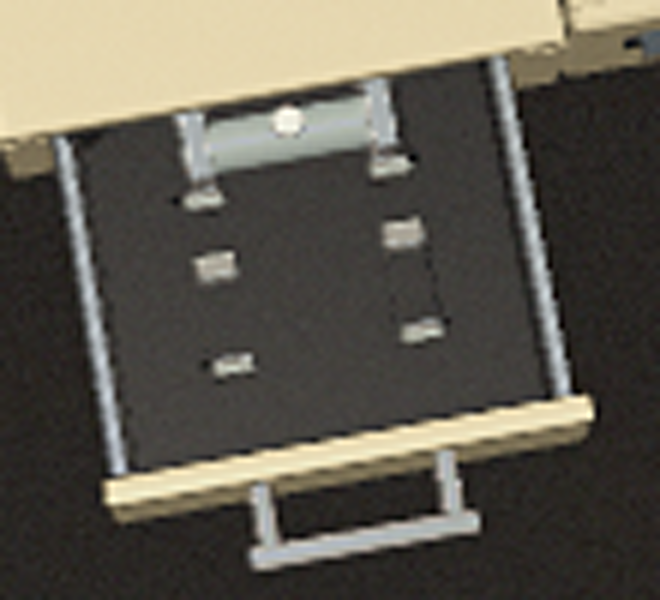

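View pics/b_side.png

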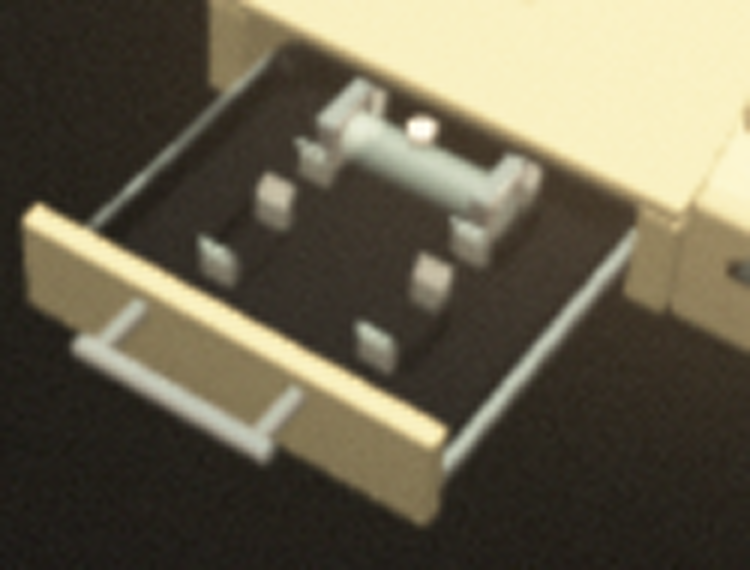

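```bash
cat > fit.py <<'E'
from h import *
from scipy.optimize import least_squares
np.set_printoptions(precision=4,suppress=True)
S=shots()
F=lambda u,v,ox,oy:((u+.5)/6-.5+ox,(v+.5)/6-.5+oy)
feat=[((-.035,.055,.05),(258,558),(82,346)),((-.035,-.055,.05),(474,520),(266,453)),
((0,.118,.066),(110,507),(24,220)),((0,-.118,.066),(593,420),(432,448)),
((.1105,.047,.035),(216,266),(276,184)),((.1105,-.047,.035),(403,233),(434,264)),
((.0675,.047,.035),(234,364),(215,248)),((.0675,-.047,.035),(421,330),(377,333))]
def pred(q,X):
    c,s=np.cos(q[2]),np.sin(q[2]);return np.array([q[0]+c*X[0]-s*X[1],q[1]+s*X[0]+c*X[1],X[2]])
def res(q,cams=("top","side")):
    r=[]
    for X,t,d in feat:
        W=pred(q,X)
        if "top" in cams:r+=list(proj(S["top"],W)-F(*t,235,140))
        if "side" in cams:r+=list(proj(S["side"],W)-F(*d,240,175))
    return np.array(r)
for cams in(("top",),("side",),("top","side")):
    f=least_squares(res,[.47,0,-.17],args=(cams,),loss="soft_l1");print(cams,f.x,"lane",pred(f.x,(.089,0,.012)))
print(res(f.x).reshape(-1,4).round(2))
for X,t,d in feat: x,e=tri([(S["top"],F(*t,235,140)),(S["side"],F(*d,240,175))]);print(x,np.round(e,4)[0],"pred",pred(f.x,X))
# cell model: neck top z .0435; frame tops
print("neck",tri([(S["top"],(187.2,220.8)),(S["side"],(206.5,181.8))]))
a=tri([(S["top"],(203.6,219)),(S["side"],(217.5,190.6))]);b=tri([(S["top"],(172.5,223.9)),(S["side"],(198.1,180.2))])
print(a,b,(a[0]+b[0])/2,np.linalg.norm(a[0]-b[0]),np.arctan2(*(b[0]-a[0])[[0,1]]))
A=atz(S["top"],(203.6,219),.034);B=atz(S["top"],(172.5,223.9),.034);print(A,B,np.linalg.norm(A-B),np.arctan2(-(B-A)[0],(B-A)[1]))
o=bot.get_obs();print(o["t"])
E
python3 fit.py
```

```text
('top',) [ 0.4805 -0.0035  0.1721] lane [0.5682 0.0118 0.012 ]
('side',) [ 0.4814 -0.0035  0.1668] lane [0.5691 0.0113 0.012 ]
('top', 'side') [ 0.4809 -0.0035  0.1701] lane [0.5686 0.0116 0.012 ]
[[-1.    0.2  -0.68 -0.27]
 [ 0.67 -0.21  0.68  0.27]
 [-0.36 -0.1  -0.84 -0.21]
 [ 0.52 -0.13  0.07  0.05]
 [ 0.17  0.74 -0.74  1.5 ]
 [ 0.35  0.69 -0.88  1.87]
 [-0.3  -1.5   1.02 -0.73]
 [ 0.03 -1.43  0.48 -0.65]]
[0.4374 0.042  0.051 ] 0.0002 pred [0.4371 0.0448 0.05  ]
[ 0.4551 -0.0617  0.0499] 0.0 pred [ 0.4557 -0.0636  0.05  ]
[0.4615 0.1113 0.0656] 0.001 pred [0.4609 0.1128 0.066 ]
[ 0.5011 -0.1187  0.0649] 0.0005 pred [ 0.5008 -0.1198  0.066 ]
[0.5836 0.0614 0.0401] 0.0008 pred [0.5818 0.0615 0.035 ]
[ 0.5995 -0.0307  0.0411] 0.0013 pred [ 0.5977 -0.0311  0.035 ]
[0.5346 0.0534 0.0361] 0.0001 pred [0.5394 0.0543 0.035 ]
[ 0.5517 -0.0388  0.0351] 0.0008 pred [ 0.5554 -0.0384  0.035 ]
neck (array([0.4747, 0.3041, 0.0443]), [0.00016881239246393248, 0.00016881239246393113])
(array([0.4811, 0.2585, 0.0332]), [0.00030636072709790753, 0.00030636072709798115]) (array([0.4708, 0.3506, 0.0224]), [0.0017917394680750604, 0.0017917394680749704]) [0.4759 0.3045 0.0278] 0.09336887696272148 -0.1118178603535303
[0.4813 0.2582 0.034 ] [0.4676 0.3489 0.034 ] 0.09171717530574956 0.14983548258219162
1.2
```

```bash
cat > d.py <<'E'
import sys
from h import *
from scipy.spatial.transform import Rotation as Ro
# usage: d.py x y z yaw(closing axis y_t dir, rad)
def delta(x,y,z,yaw,p=True):
    o=bot.get_obs();w=o["tool_rot"];R=Ro.from_quat([w[1],w[2],w[3],w[0]])
    def T(a): return Ro.from_matrix(np.array([[-np.sin(a)*-1*-1,np.cos(a),0],[np.cos(a),np.sin(a),0],[0,0,-1]]).T) if 0 else Ro.from_matrix(np.column_stack([[-np.sin(a),np.cos(a),0],[np.cos(a),np.sin(a),0],[0,0,-1]]))
    best=min((R.inv()*T(a) for a in(yaw,yaw+np.pi)),key=lambda r:r.magnitude())
    print("t",o["t"],"pos",o["eef_pos"].round(4),"F",o["contact_force"].round(1),"w",round(o["gripper_width"]*85.4,1),"g",o["grasp_force"],"q7",o["q"][6].round(2))
    print("turn",best.as_rotvec().round(4),"shift",(R.inv().apply(np.array([x,y,z])-o["eef_pos"])*1000).round(1))
if __name__=="__main__": delta(*map(float,sys.argv[1:5]))
E
sed -i '/if 0 else/c\    def T(a): return Ro.from_matrix(np.column_stack([[-np.sin(a),np.cos(a),0],[np.cos(a),np.sin(a),0],[0,0,-1]]))' d.py
python3 d.py .4755 .304 .13 .15
```

```text
t 1.2 pos [0.2427 0.6299 0.2313] F [-0.1  0.4  0. ] w 85.5 g 0.0 q7 -0.08
turn [ 0.000e+00 -1.000e-04  1.053e+00] shift [-334.4 -220.4  101.3]
```

Call:
jog_arm --pt "0 0 1.053 -334 -220 50 60" --pt "0 0 1.053 -334 -220 50 60" --pt "0 0 1.053 -334 -220 50 60" --pt "0 0 1.053 -334 -220 50 60" --pt "0 0 1.053 -334 -220 50 60" --pt "0 0 1.053 -334 -220 50 60" --pt "0 0 1.053 -334 -220 50 60" --pt "0 0 1.053 -334 -220 101 60" --pt "0 0 1.053 -334 -220 101 60" --pt "0 0 1.053 -334 -220 101 60" --grip_force 30

```text
t: 2.45
eef_pos: [0.4755, 0.3053, 0.1314]
tool_rot: [0.0, 0.652, 0.758, 0.0]
contact_force: [-0.1, 0.3, -0.1]
gripper_width: 0.701
grasp_force: 0.0
```

```bash
python3 d.py .4755 .304 .005 .15; python3 - <<'E'
from h import *
S=shots("c")
a=cv2.resize(cv2.imread("pics/c_top.png")[170:260,140:240],(440,400),interpolation=2);b=cv2.resize(cv2.imread("pics/c_side.png")[120:210,150:230],(356,400),interpolation=2)
cv2.imwrite("pics/c.png",np.hstack([a,b]))
E
```

```text
t 2.45 pos [0.4755 0.3053 0.1314] F [-0.1  0.3 -0.1] w 59.9 g 0.0 q7 -0.36
turn [ 0.0007 -0.0005  0.0007] shift [ -1.3  -0.3 126.4]
```

View pics/c.png

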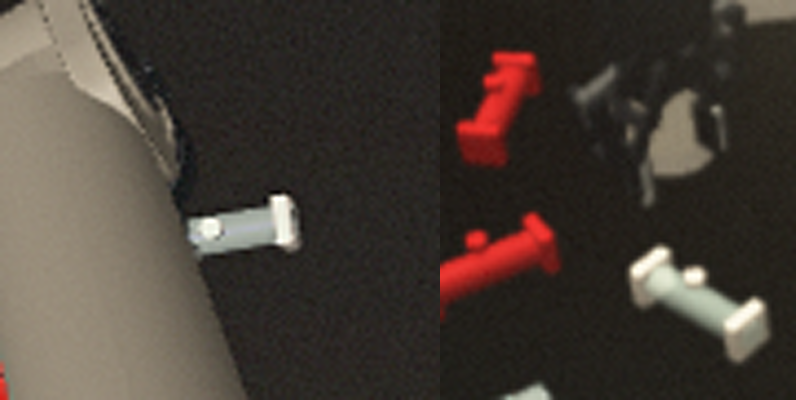

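The crop shows the open fingers above and behind the cell, which lies undisturbed with its neck up. I'll descend now.

Call:
jog_arm --pt "0 0 0 -1 0 40 60" --pt "0 0 0 -1 0 75 60" --pt "0 0 0 -1 0 95 60" --pt "0 0 0 -1 0 108 60" --pt "0 0 0 -1 0 117 60" --pt "0 0 0 -1 0 123 60" --pt "0 0 0 -1 0 125 60" --pt "0 0 0 -1 0 125 60" --pt "0 0 0 -1 0 125 60"

```text
t: 3.68
eef_pos: [0.4757, 0.3036, 0.0057]
tool_rot: [0.0, 0.652, 0.758, 0.0]
contact_force: [0.1, 0.1, 0.3]
gripper_width: 0.701
grasp_force: 0.0
```

Call:
jog_arm --pt "0 0 0 0 0 0 45" --pt "0 0 0 0 0 0 35" --pt "0 0 0 0 0 0 26" --pt "0 0 0 0 0 0 15" --pt "0 0 0 0 0 0 15" --pt "0 0 0 0 0 0 15" --pt "0 0 0 0 0 0 15" --grip_force 30

```text
t: 4.55
eef_pos: [0.4751, 0.3035, 0.0054]
tool_rot: [-0.0, 0.652, 0.758, -0.0]
contact_force: [-2.3, -1.6, 5.3]
gripper_width: 0.294
grasp_force: 29.4
```

Call:
jog_arm --pt "0 0 0 0 0 -5 15" --pt "0 0 0 0 0 -20 15" --pt "0 0 0 0 0 -50 15" --pt "0 0 0 0 0 -85 15" --pt "0 0 0 0 0 -115 15" --pt "0 0 0 0 0 -125 15" --pt "0 0 0 0 0 -125 15"

```text
t: 5.42
eef_pos: [0.4756, 0.3037, 0.1307]
tool_rot: [0.0, 0.652, 0.758, 0.001]
contact_force: [-0.6, -1.0, -1.4]
gripper_width: 0.291
grasp_force: 29.7
```

```bash
python3 d.py .568 .0115 .13 .17
```

```text
t 5.425 pos [0.4756 0.3037 0.1307] F [-0.6 -1.  -1.4] w 24.9 g 29.72678393125534 q7 -0.36
turn [ 0.001  -0.0008 -0.02  ] shift [-302.7   47.7    0.6]
```

Call:
jog_arm --pt "0 0 -0.003 -20 3 0 15" --pt "0 0 -0.006 -60 10 0 15" --pt "0 0 -0.01 -105 17 0 15" --pt "0 0 -0.014 -155 25 0 15" --pt "0 0 -0.017 -205 32 0 15" --pt "0 0 -0.02 -250 40 0 15" --pt "0 0 -0.02 -285 45 0 15" --pt "0 0 -0.02 -303 48 0 15" --pt "0 0 -0.02 -303 48 0 15" --pt "0 0 -0.02 -303 48 0 15"

```text
t: 6.68
eef_pos: [0.5676, 0.0128, 0.1298]
tool_rot: [-0.001, 0.644, 0.765, -0.0]
contact_force: [0.2, 0.4, -1.7]
gripper_width: 0.289
grasp_force: 29.7
```

```bash
python3 d.py .568 .0115 .055 .17; python3 - <<'E'
from h import *
S=shots("e")
for n,p in S.items(): 
  for d in bot.tip_of("sample_cell",p): print(n,np.round(d["xy"],1),round(d["score"],2),atz(p,d["xy"],.125).round(3))
a=cv2.resize(cv2.imread("pics/e_top.png")[130:240,230:340],(396,396),interpolation=2);b=cv2.resize(cv2.imread("pics/e_side.png")[150:260,235:345],(396,396),interpolation=2)
cv2.imwrite("pics/e.png",np.hstack([a,b]))
E
```

```text
t 6.675 pos [0.5676 0.0128 0.1298] F [ 0.2  0.4 -1.7] w 24.7 g 29.721090495586395 q7 0.24
turn [-0.0011 -0.001   0.0019] shift [-1.4  0.3 74.8]
side [294.6 196.4] 0.82 [0.567 0.011 0.125]
side [159.  183.6] 0.8 [0.326 0.315 0.125]
side [268.5 242.1] 0.73 [ 0.403 -0.057  0.125]
side [123.9 207.2] 0.61 [0.206 0.301 0.125]
side [161.7 145.3] 0.56 [0.43  0.46  0.125]
side [426.1 368.5] 0.43 [ 0.406 -0.511  0.125]
top [144.5 301.3] 0.95 [0.247 0.397 0.125]
top [144.3 249.4] 0.9 [0.385 0.403 0.125]
top [ 94.5 216.8] 0.85 [0.476 0.544 0.125]
```

View pics/e.png

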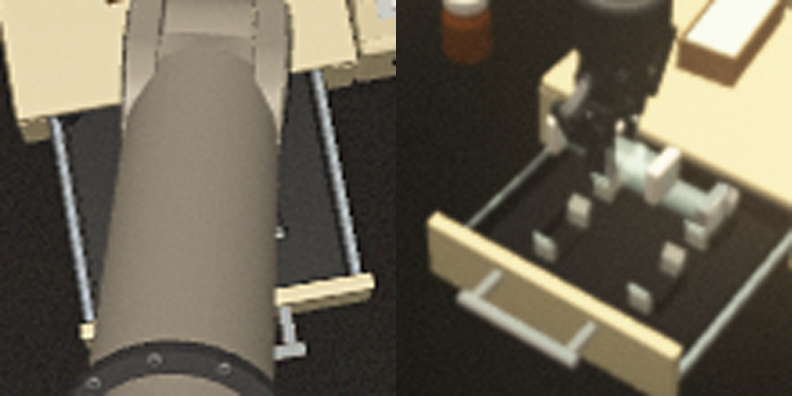

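Call:
jog_arm --pt "0 0 0.002 -1.5 0.5 10 15" --pt "0 0 0.002 -1.5 0.5 30 15" --pt "0 0 0.002 -1.5 0.5 55 15" --pt "0 0 0.002 -1.5 0.5 70 15" --pt "0 0 0.002 -1.5 0.5 76 15" --pt "0 0 0.002 -1.5 0.5 76 15" --pt "0 0 0.002 -1.5 0.5 76 15"

```text
t: 7.75
eef_pos: [0.5695, 0.0097, 0.055]
tool_rot: [0.0, 0.645, 0.764, 0.0]
contact_force: [-0.3, -0.3, -1.3]
gripper_width: 0.289
grasp_force: 29.7
```

```bash
python3 d.py .568 .0115 .017 .17; python3 - <<'E'
from h import *
p=bot.read_camera("side"); o=bot.get_obs()["eef_pos"]
im=np.ascontiguousarray(p["pixels"][:,:,::-1])
f=6;im=cv2.resize(im[165:255,245:355],None,fx=f,fy=f,interpolation=2)
# expected cell box outline at grasp pose: green; expected frame outline when seated: red ; lane cheeks
def pt(x,y,z,c):
    a=.17;X=[c[0]+np.cos(a)*x-np.sin(a)*y,c[1]+np.sin(a)*x+np.cos(a)*y,z];u=proj(p,X);return tuple(int(round(v)) for v in ((u-[245,165]+.5)*f-.5))
zb=o[2]-.005
for s in(1,-1):
    for zz in(zb,zb+.034):
        q=[pt(dx,s*dy,zz,o) for dx,dy in((-.017,.040),(.017,.040),(.017,.052),(-.017,.052))]
        cv2.polylines(im,[np.array(q)],True,(0,255,0),1)
    for sx in(1,-1):
        cv2.line(im,pt(sx*.0205,s*.036,.033,(.568,.0115)),pt(sx*.0205,s*.058,.033,(.568,.0115)),(0,0,255),1)
cv2.imwrite("pics/f.png",im)
E
```

```text
t 7.75 pos [0.5695 0.0097 0.055 ] F [-0.3 -0.3 -1.3] w 24.7 g 29.715702831745148 q7 0.29
turn [ 0.0013  0.     -0.0021] shift [ 2.  -1.2 38. ]
```

View pics/f.png

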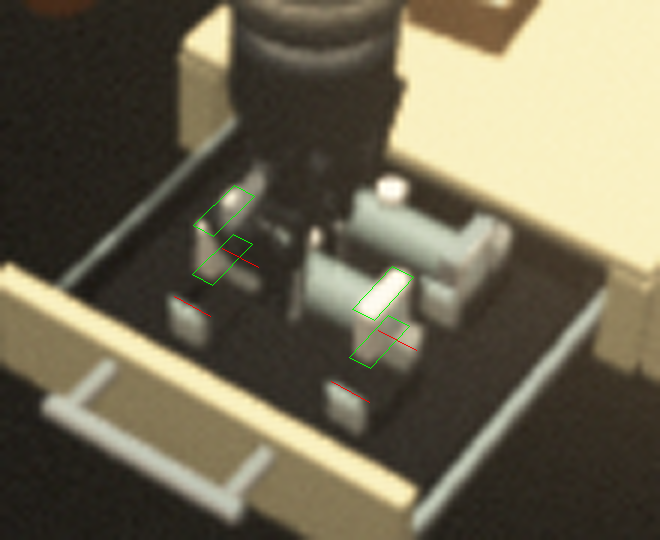

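Call:
jog_arm --pt "0 0 -0.001 1.5 -1 0 15" --pt "0 0 -0.001 1.5 -1 0 15" --pt "0 0 -0.001 1.5 -1 4 15" --pt "0 0 -0.001 1.5 -1 9 15" --pt "0 0 -0.001 1.5 -1 14 15" --pt "0 0 -0.001 1.5 -1 18 15" --pt "0 0 -0.001 1.5 -1 22 15" --pt "0 0 -0.001 1.5 -1 26 15" --pt "0 0 -0.001 1.5 -1 29 15" --pt "0 0 -0.001 1.5 -1 29 15"

```text
t: 9.05
eef_pos: [0.5675, 0.011, 0.0251]
tool_rot: [-0.0, 0.645, 0.764, -0.0]
contact_force: [0.0, -0.3, -1.3]
gripper_width: 0.293
grasp_force: 29.7
```

No contact, and the cell is between the cheeks (the frame undersides are about 20 mm up). I'll continue slowly.

Call:
jog_arm --pt "0 0 0 0 0 2 15" --pt "0 0 0 0 0 3.5 15" --pt "0 0 0 0 0 5 15" --pt "0 0 0 0 0 6 15" --pt "0 0 0 0 0 6.8 15" --pt "0 0 0 0 0 7.3 15" --pt "0 0 0 0 0 7.3 15"

```text
t: 9.93
eef_pos: [0.5676, 0.011, 0.018]
tool_rot: [-0.0, 0.645, 0.764, -0.0]
contact_force: [0.6, 0.1, -1.5]
gripper_width: 0.292
grasp_force: 29.7
```

Call:
jog_arm --pt "0 0 0 0 0 0.5 15" --pt "0 0 0 0 0 1 15" --pt "0 0 0 0 0 1.3 15" --pt "0 0 0 0 0 1.3 15"

```text
t: 10.42
eef_pos: [0.5683, 0.0111, 0.0174]
tool_rot: [0.0, 0.645, 0.764, 0.001]
contact_force: [-0.7, 0.2, 5.5]
gripper_width: 0.284
grasp_force: 30.3
```

Seated: the upward force is 5.5 N at the expected height. I'll release and rise.

Call:
jog_arm --pt "0 0 0 0 0 -0.5 26" --pt "0 0 0 0 0 -0.5 30" --pt "0 0 0 0 0 -0.5 40" --pt "0 0 0 0 0 -0.5 48" --pt "0 0 0 0 0 -0.5 48" --pt "0 0 0 0 0 -10 48" --pt "0 0 0 0 0 -35 48" --pt "0 0 0 0 0 -80 48" --pt "0 0 0 0 0 -130 48" --pt "0 0 0 0 0 -130 48"

```text
t: 11.68
eef_pos: [0.5706, 0.0109, 0.1513]
tool_rot: [0.003, 0.645, 0.764, 0.003]
contact_force: [-0.1, -0.1, -0.8]
gripper_width: 0.562
grasp_force: 0.0
```

```bash
python3 d.py .40 -.009 .16 .17; python3 - <<'E'
from h import *
S=shots("g")
b=cv2.resize(cv2.imread("pics/g_side.png")[165:255,245:355],None,fx=6,fy=6,interpolation=2)
cv2.imwrite("pics/g.png",b)
E
```

```text
t 11.675 pos [0.5706 0.0109 0.1513] F [-0.1 -0.1 -0.8] w 48.0 g 0.0 q7 0.23
turn [ 0.0084 -0.0001 -0.0015] shift [   9.  -171.4  -10.2]
```

View pics/g.png

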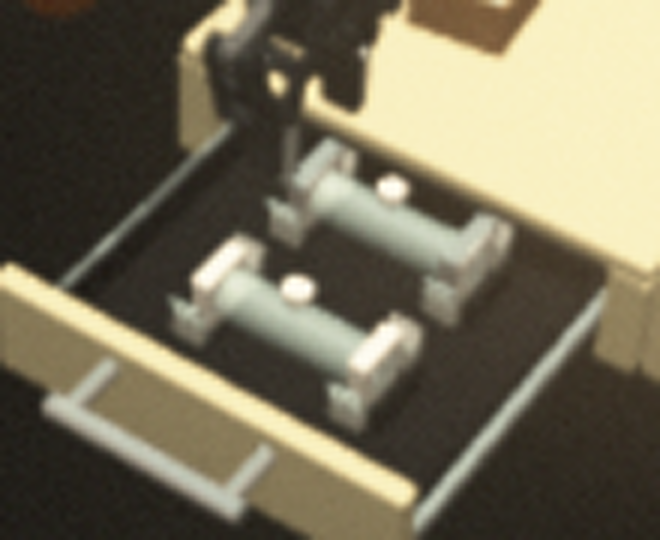

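The cell sits level in the front lane with its neck up (298,290), like the reference behind it (393,190). Next I'll push the drawer with closed fingers on the cream face, left of the handle.

```bash
python3 d.py .440 .0757 .035 .17
```

```text
t 11.775 pos [0.5678 0.0111 0.1474] F [-0.4  0.8 -0.5] w 48.2 g 0.0 q7 0.23
turn [ 0.0014 -0.0003 -0.001 ] shift [  85.1 -115.3  112.3]
```

Call:
jog_arm --pt "0 0 0 40 -50 0 0" --pt "0 0 0 85 -90 0 0" --pt "0 0 0 85 -115 0 0" --pt "0 0 0 85 -115 5 0" --pt "0 0 0 85 -115 40 0" --pt "0 0 0 85 -115 80 0" --pt "0 0 0 85 -115 105 0" --pt "0 0 0 85 -115 112 0" --pt "0 0 0 85 -115 112 0"

```text
t: 12.9
eef_pos: [0.4404, 0.075, 0.0343]
tool_rot: [-0.0, 0.645, 0.764, -0.0]
contact_force: [0.2, -0.7, 0.7]
gripper_width: -0.001
grasp_force: 0.0
```

```bash
python3 d.py .4542 .0782 .035 .17; python3 - <<'E'
from h import *
S=shots("i")
b=cv2.resize(cv2.imread("pics/i_side.png")[145:265,235:375],None,fx=4,fy=4,interpolation=2)
cv2.imwrite("pics/i.png",b)
for n,p in S.items(): print(n,[(d["xy"],round(d["score"],2),atz(p,d["xy"],0).round(3)) for d in bot.tip_of("spectro",p)[:1]])
E
```

```text
t 12.9 pos [0.4404 0.075  0.0343] F [ 0.2 -0.7  0.7] w -0.1 g 0.0 q7 0.12
turn [-0.0007  0.0005 -0.002 ] shift [ 0.9 14.1 -0.7]
side [([308.9, 206.9], 0.77, array([0.66 , 0.032, 0.   ]))]
top [([281.0, 162.9], 0.7, array([0.657, 0.031, 0.   ]))]
```

View pics/i.png

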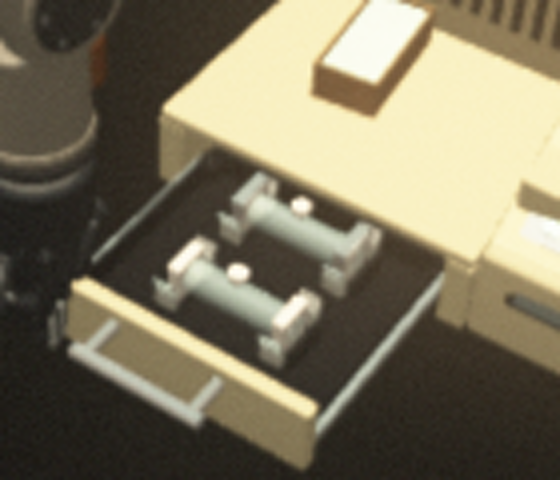

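Call:
jog_arm --pt "0 0 0 0 4 0 0" --pt "0 0 0 0 8 0 0" --pt "0 0 0 0 12 0 0" --pt "0 0 0 0 18 0 0" --pt "0 0 0 0 26 0 0" --pt "0 0 0 0 35 0 0" --pt "0 0 0 0 45 0 0" --pt "0 0 0 0 55 0 0" --pt "0 0 0 0 65 0 0" --pt "0 0 0 0 75 0 0"

```text
t: 14.35
eef_pos: [0.5145, 0.0883, 0.0346]
tool_rot: [-0.0, 0.645, 0.764, -0.0]
contact_force: [-1.7, 2.3, -1.2]
gripper_width: -0.001
grasp_force: 1.1
```

Call:
jog_arm --pt "0 0 0 0 10 0 0" --pt "0 0 0 0 20 0 0" --pt "0 0 0 0 30 0 0" --pt "0 0 0 0 40 0 0" --pt "0 0 0 0 50 0 0" --pt "0 0 0 0 58 0 0" --pt "0 0 0 0 64 0 0" --pt "0 0 0 0 68 0 0" --pt "0 0 0 0 70 0 0" --pt "0 0 0 0 70 0 0"

```text
t: 15.6
eef_pos: [0.5835, 0.0996, 0.0349]
tool_rot: [0.0, 0.645, 0.764, 0.0]
contact_force: [0.3, 0.4, -0.8]
gripper_width: 0.0
grasp_force: 0.0
```

```bash
python3 d.py .6148 .1057 .035 .17
```

```text
t 15.6 pos [0.5835 0.0996 0.0349] F [ 0.3  0.4 -0.8] w 0.0 g 0.0 q7 0.14
turn [ 0.0011  0.0003 -0.0013] shift [ 0.8 31.9 -0.1]
```

Call:
jog_arm --pt "0 0 0 0 2 0 0" --pt "0 0 0 0 4 0 0" --pt "0 0 0 0 6 0 0" --pt "0 0 0 0 8 0 0" --pt "0 0 0 0 10 0 0" --pt "0 0 0 0 12 0 0" --pt "0 0 0 0 14 0 0" --pt "0 0 0 0 16 0 0"

```text
t: 16.6
eef_pos: [0.5988, 0.1025, 0.0346]
tool_rot: [-0.0, 0.645, 0.764, -0.0]
contact_force: [-1.2, -0.5, 0.1]
gripper_width: -0.001
grasp_force: 0.7
```

Call:
jog_arm --pt "0 0 0 0 1.5 0 0" --pt "0 0 0 0 3 0 0" --pt "0 0 0 0 4.5 0 0" --pt "0 0 0 0 6 0 0"

```text
t: 17.1
eef_pos: [0.6047, 0.1036, 0.0347]
tool_rot: [-0.0, 0.645, 0.764, -0.0]
contact_force: [-1.3, -1.6, -0.3]
gripper_width: -0.002
grasp_force: 0.7
```

Call:
jog_arm --pt "0 0 0 0 1.5 0 0" --pt "0 0 0 0 3 0 0" --pt "0 0 0 0 4.5 0 0" --pt "0 0 0 0 6 0 0"

```text
t: 17.6
eef_pos: [0.6106, 0.1046, 0.0346]
tool_rot: [-0.0, 0.645, 0.764, -0.0]
contact_force: [-1.3, -2.0, 0.2]
gripper_width: -0.002
grasp_force: 0.7
```

```bash
python3 d.py .6148 .1057 .035 .17; python3 - <<'E'
from h import *
S=shots("k")
b=cv2.resize(cv2.imread("pics/k_side.png")[145:245,255:375],None,fx=5,fy=5,interpolation=2)
cv2.imwrite("pics/k.png",b)
E
```

```text
t 17.6 pos [0.6106 0.1046 0.0346] F [-1.3 -2.   0.2] w -0.2 g 0.6674146838486195 q7 0.14
turn [-0.0001 -0.     -0.001 ] shift [ 0.4  4.4 -0.4]
```

View pics/k.png

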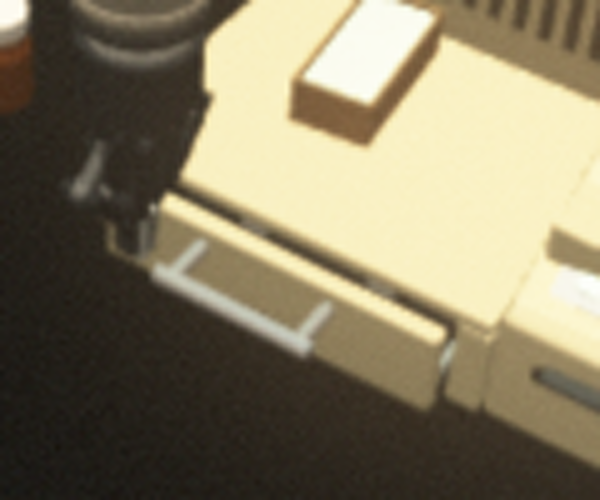

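The face's top edge runs from (163,205) to (442,340) in the crop, and a clear gap to the deck is left, so the drawer is still partly open. I'll measure the gap.

```bash
python3 - <<'E'
from h import *
p=bot.read_camera("side")
n=np.array([np.cos(.17),np.sin(.17),0]);o=np.array([.4809,-.0035,0])
for c,z in(((161,205),.066),((441,343),.066),((160,270),.05),((306,350),.05),((185,186),.074),((498,328),.074)):
    X=atz(p,((c[0]+.5)/5-.5+255,(c[1]+.5)/5-.5+145),z);print(c,X.round(4),"along",((X-o)@n).round(4),"lat",((X-o)@[-n[1],n[0],0]).round(4))
E
```

```text
(161, 205) [0.6281 0.1003 0.066 ] along 0.1627 lat 0.0774
(441, 343) [ 0.6623 -0.0932  0.066 ] along 0.1636 lat -0.1191
(160, 270) [0.5994 0.072  0.05  ] along 0.1296 lat 0.0544
(306, 350) [ 0.6141 -0.0337  0.05  ] along 0.1261 lat -0.0523
(185, 186) [0.6446 0.0962 0.074 ] along 0.1782 lat 0.0705
(498, 328) [ 0.6886 -0.1125  0.074 ] along 0.1863 lat -0.1426
```

Call:
jog_arm --pt "0 0 0 0 1 0 0" --pt "0 0 0 0 2 0 0" --pt "0 0 0 0 3 0 0" --pt "0 0 0 0 4 0 0"

```text
t: 18.25
eef_pos: [0.6146, 0.1054, 0.0348]
tool_rot: [-0.0, 0.645, 0.764, 0.0]
contact_force: [-1.5, -0.6, 0.0]
gripper_width: 0.003
grasp_force: 0.7
```

Call:
jog_arm --pt "0 0 0 0 1 0 0" --pt "0 0 0 0 2 0 0" --pt "0 0 0 0 3 0 0"

```text
t: 18.62
eef_pos: [0.6175, 0.1059, 0.0347]
tool_rot: [-0.0, 0.645, 0.764, 0.0]
contact_force: [-1.8, -0.2, 0.6]
gripper_width: 0.003
grasp_force: 0.7
```

Call:
jog_arm --pt "0 0 0 0 1 0 0" --pt "0 0 0 0 2 0 0" --pt "0 0 0 0 3 0 0"

```text
t: 19.0
eef_pos: [0.6199, 0.1063, 0.0346]
tool_rot: [-0.0, 0.645, 0.764, -0.0]
contact_force: [-4.3, 0.4, 3.5]
gripper_width: -0.0
grasp_force: 2.4
```

The catch is beginning to resist, at about 20 mm open.

Call:
jog_arm --pt "0 0 0 0 1.5 0 0" --pt "0 0 0 0 3 0 0" --pt "0 0 0 0 4.5 0 0" --pt "0 0 0 0 6 0 0"

```text
t: 19.5
eef_pos: [0.6199, 0.1063, 0.0346]
tool_rot: [-0.005, 0.645, 0.764, -0.005]
contact_force: [-25.6, -1.6, 25.1]
gripper_width: 0.001
grasp_force: 13.1
```

Call:
jog_arm --pt "0 0 0 0 1 0 0" --pt "0 0 0 0 2 0 0" --pt "0 0 0 0 3 0 0" --pt "0 0 0 0 4 0 0"

```text
t: 20.0
eef_pos: [0.6198, 0.1063, 0.0345]
tool_rot: [-0.008, 0.645, 0.764, -0.007]
contact_force: [-37.0, -3.8, 35.1]
gripper_width: 0.002
grasp_force: 19.2
```

Call:
jog_arm --pt "0 0 0 0 1 0 0" --pt "0 0 0 0 2 0 0" --pt "0 0 0 0 3 0 0"

```text
t: 20.38
eef_pos: [0.6198, 0.1063, 0.0344]
tool_rot: [-0.01, 0.645, 0.764, -0.01]
contact_force: [-46.8, -5.5, 45.4]
gripper_width: -0.0
grasp_force: 24.4
```

Call:
jog_arm --pt "0 0 0 0 -10 0 0" --pt "0 0 0 0 -20 0 0" --pt "0 0 0 0 -30 0 0" --pt "0 0 0 0 -30 0 0"

```text
t: 20.88
eef_pos: [0.6034, 0.1031, 0.0346]
tool_rot: [0.0, 0.645, 0.764, -0.0]
contact_force: [0.2, 0.6, 0.4]
gripper_width: -0.0
grasp_force: 0.0
```

```bash
python3 d.py .6148 .1057 .035 .17; python3 - <<'E'
from h import *
S=shots("m")
b=cv2.resize(cv2.imread("pics/m_side.png")[145:245,255:375],None,fx=5,fy=5,interpolation=2)
cv2.imwrite("pics/m.png",b)
E
```

```text
t 20.875 pos [0.6034 0.1031 0.0346] F [0.2 0.6 0.4] w -0.0 g 0.0 q7 0.14
turn [-0.      0.0001 -0.0013] shift [ 0.6 11.7 -0.4]
```

View pics/m.png

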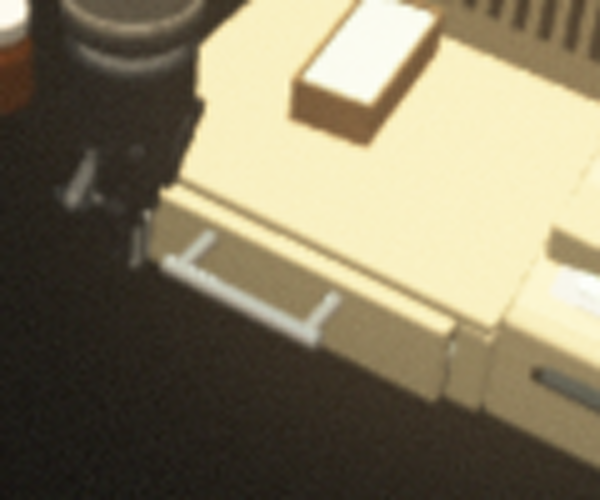

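The drawer stands nearly shut, with the gripper clear of it. The block was the gripper's knuckles meeting the deck edge, so I backed off. I'll push on the handle bar instead, 35 mm farther out, where the gripper stays clear of the deck.

```bash
python3 - <<'E'
from h import *
p=bot.read_camera("side")
n=np.array([np.cos(.17),np.sin(.17),0]);l=np.array([-n[1],n[0],0]);o=np.array([.4809,-.0035,0])
for c,z in(((167,262),.05),((313,340),.05),((449,329),.066)):
    X=atz(p,((c[0]+.5)/5-.5+255,(c[1]+.5)/5-.5+145),z);print(c,"along",((X-o)@n).round(4),"lat",((X-o)@l).round(4))
e=bot.get_obs()["eef_pos"]-o;print("tool",e@n,e@l)
for n_,q in(("side",p),("top",bot.read_camera("top"))):
    print(n_,[(atz(q,d["xy"],.05)-o)@n for d in bot.tip_of("drawer_handle",q)[:1]])
E
```

```text
(167, 262) along 0.1377 lat 0.0549
(313, 340) along 0.1353 lat -0.0513
(449, 329) along 0.176 lat -0.1173
tool 0.13969048901266914 0.08453386029858964
side [np.float64(0.14463194107353552)]
top [np.float64(0.12838343039668476)]
```

Call:
jog_arm --pt "0 0 0 0 -20 0 0" --pt "0 0 0 0 -38 0 0" --pt "0 0 0 0 -38 0 0" --pt "0 0 0 -40 -38 0 0" --pt "0 0 0 -75 -38 0 0" --pt "0 0 0 -84 -38 0 0" --pt "0 0 0 -84 -38 0 0"

```text
t: 22.05
eef_pos: [0.581, 0.0142, 0.0347]
tool_rot: [0.0, 0.645, 0.764, 0.0]
contact_force: [-0.4, 0.7, 0.5]
gripper_width: -0.001
grasp_force: 0.0
```

Call:
jog_arm --pt "0 0 0 0 3 0 0" --pt "0 0 0 0 6 0 0" --pt "0 0 0 0 9 0 0" --pt "0 0 0 0 11 0 0" --pt "0 0 0 0 13 0 0" --pt "0 0 0 0 15 0 0"

```text
t: 22.8
eef_pos: [0.5942, 0.0166, 0.0345]
tool_rot: [-0.001, 0.645, 0.764, -0.001]
contact_force: [-5.1, -0.3, 4.5]
gripper_width: -0.004
grasp_force: 2.6
```

Call:
jog_arm --pt "0 0 0 0 1 0 0" --pt "0 0 0 0 2 0 0"

```text
t: 23.05
eef_pos: [0.5944, 0.0166, 0.0344]
tool_rot: [-0.002, 0.645, 0.764, -0.002]
contact_force: [-9.3, -1.2, 8.6]
gripper_width: 0.003
grasp_force: 5.1
```

```bash
cat > gap.py <<'E'
from h import *
n=np.array([np.cos(.17),np.sin(.17),0]);l=np.array([-n[1],n[0],0]);o=np.array([.4809,-.0035,0])
S=shots("n")
# intensity profile along spectro x at several lateral positions, seen at given height
for name in("top","side"):
    p=S[name];g=p["pixels"].astype(np.float32).mean(2)
    for lat in(-.1,-.085,-.07):
        v=[]
        for a in np.arange(.12,.232,.004):
            u=proj(p,o+n*a+l*lat+[0,0,.07]);v.append(int(cv2.getRectSubPix(g,(1,1),tuple(map(float,u)))[0,0]))
        print(name,lat,v)
a=cv2.imread("pics/a_top.png").mean(2).astype(np.float32);p=S["top"]
for lat in(-.1,0,.12):
    v=[]
    for q in np.arange(.14,.24,.004):
        u=proj(p,o+n*q+l*lat+[0,0,.074]);v.append(int(cv2.getRectSubPix(a,(1,1),tuple(map(float,u)))[0,0]))
    print("init top from .14",lat,v)
print(bot.get_obs()["contact_force"])
E
python3 gap.py
```

```text
top -0.1 [33, 35, 36, 35, 34, 36, 35, 31, 43, 102, 107, 105, 110, 217, 209, 202, 101, 205, 208, 205, 206, 206, 206, 206, 206, 206, 206, 206, 205]
top -0.085 [36, 34, 37, 36, 37, 38, 36, 33, 46, 108, 105, 105, 101, 215, 210, 207, 85, 205, 208, 207, 207, 208, 208, 208, 210, 212, 213, 203, 194]
top -0.07 [36, 35, 35, 36, 36, 36, 37, 34, 36, 110, 106, 105, 82, 160, 142, 109, 74, 115, 137, 118, 137, 136, 151, 144, 136, 131, 131, 130, 130]
side -0.1 [99, 114, 118, 119, 117, 117, 119, 120, 120, 122, 124, 148, 194, 223, 222, 189, 155, 184, 219, 228, 227, 228, 228, 228, 227, 227, 228, 228, 228]
side -0.085 [103, 114, 117, 118, 119, 119, 120, 119, 120, 121, 128, 146, 196, 223, 223, 193, 151, 186, 218, 227, 228, 227, 227, 227, 228, 228, 228, 228, 228]
side -0.07 [96, 113, 114, 116, 117, 119, 120, 121, 120, 121, 124, 143, 199, 222, 221, 194, 147, 187, 218, 226, 227, 227, 228, 228, 227, 227, 228, 228, 228]
init top from .14 -0.1 [77, 87, 83, 92, 82, 88, 81, 90, 85, 91, 79, 146, 207, 207, 206, 206, 206, 206, 206, 206, 206, 206, 207, 205, 205]
init top from .14 0 [59, 57, 73, 144, 166, 172, 227, 232, 237, 127, 51, 145, 208, 206, 207, 206, 206, 207, 207, 205, 206, 207, 206, 205, 206]
init top from .14 0.12 [37, 32, 37, 35, 38, 32, 64, 107, 106, 104, 130, 141, 209, 208, 208, 207, 207, 207, 207, 206, 207, 207, 207, 207, 207]
[-7.92171235 -1.27445749  7.82085497]
```

The face now stands 14.5 mm in front of the bay edge (0.1705 against 0.185 along the slide). That matches fully home, so the rigid block was the stop itself. I'll retreat and check that it holds.

Call:
jog_arm --pt "0 0 0 0 -3 0 0" --pt "0 0 0 0 -10 0 0" --pt "0 0 0 0 -25 0 0" --pt "0 0 0 0 -50 0 0" --pt "0 0 0 0 -60 0 0" --pt "0 0 0 0 -60 -30 0" --pt "0 0 0 0 -60 -80 0" --pt "0 0 0 0 -60 -130 0" --pt "0 0 0 0 -60 -150 0" --pt "0 0 0 0 -60 -150 0"

```text
t: 24.4
eef_pos: [0.5391, 0.0071, 0.1864]
tool_rot: [0.001, 0.645, 0.764, 0.002]
contact_force: [-0.9, -0.0, 0.5]
gripper_width: -0.004
grasp_force: 0.0
```

```bash
python3 gap.py | grep -v init; python3 - <<'E'
from h import *
S=shots("z")
for t in["short_cell","reagent_bottle","sample_jar","beaker","spatula"]:
    print(t,[(n,atz(p,d["xy"],0).round(3).tolist()) for n,p in S.items() for d in bot.tip_of(t,p)[:1]])
E
```

```text
top -0.1 [41, 34, 35, 33, 37, 36, 33, 37, 46, 100, 107, 106, 112, 220, 214, 208, 95, 165, 145, 151, 144, 137, 133, 116, 130, 134, 108, 167, 181]
top -0.085 [36, 32, 34, 39, 74, 109, 137, 161, 161, 161, 161, 159, 156, 153, 150, 147, 147, 144, 146, 145, 145, 145, 145, 145, 145, 146, 145, 139, 133]
top -0.07 [105, 117, 131, 157, 174, 184, 180, 173, 167, 163, 161, 158, 158, 155, 152, 149, 145, 144, 146, 140, 127, 116, 102, 98, 105, 113, 121, 120, 111]
side -0.1 [102, 117, 118, 120, 119, 121, 123, 123, 122, 124, 126, 148, 194, 224, 222, 190, 157, 185, 220, 227, 228, 228, 229, 228, 227, 228, 228, 228, 228]
side -0.085 [105, 115, 117, 119, 119, 119, 121, 119, 122, 123, 125, 147, 198, 224, 222, 193, 152, 188, 219, 227, 228, 227, 228, 228, 228, 228, 227, 228, 229]
side -0.07 [99, 117, 118, 119, 119, 121, 122, 121, 123, 123, 124, 144, 200, 222, 221, 194, 148, 187, 218, 227, 227, 228, 227, 227, 227, 228, 227, 228, 229]
[ 0.00685211 -0.01799804  0.7570532 ]
short_cell [('side', [0.435, -0.317, 0.0])]
reagent_bottle [('side', [0.586, 0.496, 0.0]), ('top', [0.576, 0.464, 0.0])]
sample_jar [('side', [0.684, 0.305, 0.0]), ('top', [0.67, 0.315, 0.0])]
beaker [('side', [0.477, -0.507, 0.0]), ('top', [0.472, -0.5, 0.0])]
spatula [('side', [0.304, 0.247, 0.0]), ('top', [0.31, 0.241, 0.0])]
```

```bash
python3 -c "
from station import bot
print(bot.hand_in())"
```

```text
the job is handed in; nothing more can be done
None
```

The long cell lies neck up in the front lane and the drawer is home and stayed there after I backed off, but the pushback of the catch never showed clearly in the force readings, I pressed up to about 47 N along the push (about 65 N in total) against the end stop before backing off, and I viewed 12 pictures where 10 were allowed.

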